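# Rack the ring mandrel and snap its keeper shut

## Task

Put the tapered steel ring mandrel away in the green two-plate rack: swing the brass keeper bar right out of the way, slide the mandrel thin end first through the entry plate and then the far plate until its handle's shoulder meets the entry plate, and let go of it. Then swing the keeper bar fully shut behind the handle so that it snaps into its catch. Leave the other things on the bench where they are.

Things in the scene. Friction and masses are not known exactly. Their poses are not given: they have to be found in the camera images.
- rack: Fixed rack: wooden T-shaped base 240 x 170 x 10 mm, two upright green plates across it, tops 79 mm above the bench. Origin on the bench below the entry hole, at the entry plate's outer face. x: level, the way the mandrel goes in; y: to the left; z up. The common hole axis is level along x at y = 0, 55 mm above the bench. A mandrel that is home has its handle outside, at x = -80 to 0 mm.
- rack_entry_hole (a point): Centre of the entry plate's hole (24 mm across) at its outer face, rack x = 0, 55 mm above the bench. The plate is 14 mm thick (x = 0 to 14) and 70 mm wide, hole edges bevelled. Axes as the rack's.
- rack_far_hole (a point): Centre of the far plate's hole (19 mm across) at its near face, rack x = 90 mm, 55 mm above the bench. The plate is 12 mm thick and 60 mm wide. Axes as the rack's.
- keeper (a joint): Angle of the brass keeper bar, rad. 0 = shut: bar along rack +y across the handle's end, 7 mm behind a handle that is home. Opens counterclockwise seen from above, level; 1.57 = along rack -x; stop at 1.9. From 1.4 on it is clear of the way. Starts part open in the way; stays where left (under 1 N). In the last 0.2 rad it is pushed over a sprung ball (about 4 N at the knob) and snaps in at 0 to 0.03.
- keeper_hinge (a point): On the keeper's upright pivot axis, 50 mm above the bench, at rack x = -92, y = -70 mm. Pivot post 20 mm thick, its pin's top 64 mm above the bench. The dark steel catch for the bar's free end stands at rack x = -117 to -73, y = 55 to 81 mm: 37 mm high, with a stop cheek 56 mm high.
- keeper_knob (a point): Centre of the upright red knob on the keeper bar, round, 14 mm across, 26 mm tall (58 to 84 mm above the bench), 140 mm from the pivot. The bar below it is 10 mm wide, its top 56 mm above the bench. Here y points from the pivot to the knob.
- mandrel_grip (a point): Where to grip, from above and across: on the axis of the steel mandrel's round handle (28 mm across, 80 mm long), 30 mm behind the shoulder. x points to the thin tip. Mandrel 230 mm long, 0.25 to 0.45 kg, balancing near the shoulder. It starts level, axis 50 mm above the bench, in a rest whose two V blocks (12 mm thick) stand 36 mm behind and 130 mm ahead of this point, no higher than the axis.
- mandrel_shoulder (a point): On the mandrel's axis at the shoulder, where the 28 mm handle meets the taper (20 mm across here). Axes as at the grip.
- mandrel_tip (a point): Centre of the mandrel's thin end, 11 mm across, 150 mm ahead of the shoulder. Axes as at the grip.
- rest: Fixed wooden rest in which the mandrel starts: base 200 x 56 x 10 mm; origin on the bench straight below the mandrel's shoulder, x towards the tip.
- burnisher: Bystander: burnisher with a wooden handle, 182 mm long, 22 mm high, lying along its x; origin on the bench below the handle's front end.
- mallet: Bystander: white nylon mallet, head 75 mm long and 44 mm thick along its y, wooden handle 235 mm to -x; origin below the head.
- ring_clamp: Bystander: boxwood ring clamp 123 x 26 x 22 mm lying along its x; origin below its middle.
- ring_tree: Bystander: dull grey cast silver ring tree standing upright, 60 mm across, 125 mm high; origin below its middle.
- ring_a: Bystander: silver-coloured ring 23 mm across on the cork mat; origin below its middle.
- ring_b: Bystander: brass ring 25 mm across on the cork mat; origin below its middle.
- scrap_lid_centre (a point): Bystander: middle of the half-open hinged lid (110 x 150 mm) of the brass scrap box.
Mind the look-alikes: they are no part of the job. There is more than one size of the part that bears mandrel_grip; the job needs the largest.

How it is judged:
On the way, in this order (a step that is already met when the one before it is completed fails the run):
1. the keeper bar is swung out of the way (at least 1.35 rad) (value of joint keeper above 1.35 rad), for 0.2 s.
2. the mandrel's tip has gone in through the entry plate's hole (x of mandrel_tip in the frame of rack above 0.02 m and y of mandrel_tip in the frame of rack between -0.012 and 0.012 m and z of mandrel_tip in the frame of rack between 0.043 and 0.067 m), for 0.05 s.
3. the mandrel is through both plates with its shoulder at the entry plate (within 10 mm) (x of mandrel_shoulder in the frame of rack above -0.01 m and distance between mandrel_shoulder and rack_entry_hole below 0.012 m and angle between the x axis of mandrel_tip and the x axis of rack, either way round below 0.09 rad), for 0.2 s.
4. the keeper bar is shut in its catch (below 0.05 rad) (value of joint keeper below 0.05 rad), for 0.3 s.
At the end, for the whole second after the job is handed in: The mandrel lies through both plates, tip at the far side, its shoulder within 10 mm of the entry plate and 12 mm of the hole's centre, its axis within 0.09 rad of the rack's, released; the keeper bar is shut in its catch (below 0.05 rad) (all of step 3 and value of joint keeper below 0.05 rad and x of mandrel_tip in the frame of rack above 0.138 m and not (contact force between mandrel and the fingers above 0.1 N)); the robot touches nothing.
It fails at once if a bystander is shifted by more than 40 mm (burnisher, mallet, ring clamp, ring tree, rings, scrap box lid) (distance of any of burnisher, mallet, ring_clamp, ring_tree, ring_a, ring_b, scrap_lid_centre from where it was at the start of the episode above 0.04 m).
It also fails if it takes over 72 s, if anything falls off the work surface, if the arm or the gripper's body presses on something with over 40 N, if the wrist force passes 120 N, or if a joint passes its speed limit or range.

## Robot

A 7-joint arm with a two-finger parallel gripper is mounted at the origin on the work surface. World frame = base frame: x ahead of the robot, y to its left, z up, the work surface at z = 0. Lengths are in m, angles in rad, forces in N, time in s.
With the tool pointing down it reaches from about 0.425 to 0.925 m from the base axis. Payload 6.8 kg.
Tool frame: the origin (TCP) lies on the front face of the gripper's body, between the roots of the fingers; the fingertips stand 73 mm ahead of it and the grasp point (between the pads) lies 54 mm ahead of it (env.nose_length is the distance from the TCP to the fingertips, in m); z points along the fingers, y is the line along which they close (so a half turn about z gives the same grasp; the last joint's range is limited). The gripper opens to 85 mm and grips with 20 to 120 N. Pads are 22 mm wide; open, the fingers measure 114 mm over their backs; the gripper's body (76 mm by 85 mm) begins 54 mm behind the grasp point. The pads swing forward as they close: fully open they stand 13 mm farther back than shut.
Start: joints at [-0.108, 0.477, 0.022, 1.555, -0.011, 1.109, -0.083], TCP at [0.675, 0, 0.304] pointing down, gripper open.
Joint ranges: [-2.96, 2.96], [-0.34, 2.1], [-1.41, 1.46], [0.24, 2.44], [-1.37, 4.51], [0.17, 1.92], [-2.96, 2.96]. Speed limits (rad/s): [2.39, 2.39, 3.14, 3.14, 3.14, 3.14, 3.14].

## Interface

Orientations are given as a unit quaternion [w, x, y, z].
In Python, from cell import env, kin, camera, calibration, job gives the robot as it stands. The module is installed in compiled form; this text tells all that it offers. Calls block until the motion is done:
- env.reach(position, orientation): joint-space move of the TCP to a pose.
- env.movel(position, velocity=0.15, rot=None, stop_force=None): straight line of the TCP; rot=None keeps the orientation; velocity is the mean speed in m/s. With stop_force (N) it stops when the force on the tool has changed by that much, and returns True; else False.
- env.goto_joints(angles): joint-space move.
- env.grip(opening, f_grip=None): finger opening in m; f_grip is the grip in N (None keeps the last); returns when the fingers have stopped.
- env.dwell(seconds).
- kin.inverse_kinematics(position, orientation): joint angles nearest the present ones, or None.
- env.get_state(): the state.
- camera(name): name is "scene" or "side" or "wrist"; returns (picture, depth): 420x560x3 uint8, blue, green, red; 420x560 float32, m along the optical axis (not along the pixel's ray), 0 where there is no reading.
- calibration(name): a dict with "fx", "fy", "cx", "cy" (pixels), "rvec" (rotation vector, rad) and "tvec" (3), from world to camera coordinates, as OpenCV has them. Camera axes: x right, y down, z forward; pixel columns grow to the right and rows downward; lengths in m; the calibration is good to about 2 mm. A picture is of the moment at which its call begins: read the wrist's pose just before it. calibration takes no time and is no camera call; for the wrist camera it gives the pose at the moment of the call.
A pose or a line that the arm cannot do raises env.PlanningError and nothing moves.
- job.job_done(): hands the job in; it is judged then, once.
The state is a dict: "time": time; "qpos": joint angles; "joint_velocities": joint speeds; "joint_torque": joint torques, N m; "tcp_pos": TCP position; "orientation": TCP orientation; "force": force on the tool from outside, world axes, zero at the start; "torque": the same for the moment, N m; "opening": finger opening in m; "gripper_force": force on a finger pad.
Only numpy, scipy, OpenCV 4.12 (cv2) and the standard library are available. Lean on these libraries where they do the work, as an engineer would, in place of code of your own. Each camera call takes 0.05 s, during which the arm holds its last target. There are 200 camera calls.

## Working session

There is one attempt and no reset: what is moved stays moved. The work goes in short steps, each a Python script; the robot and the scene stay as the last script left them, time stands still between calls to the robot, and variables do not carry over. Pictures are saved under pics/ and viewed, at most 10 in all, crops included, and the job is handed in when it is done.

```bash
mkdir -p pics; cat > h.py <<'E'
import numpy as np, cv2
from cell import env, kin, camera, calibration, job
def snap(n):
    c=calibration(n); p,d=camera(n); return p,d,c
def cloud(d,c):
    R,_=cv2.Rodrigues(np.array(c['rvec'],float)); t=np.array(c['tvec'],float).ravel()
    v,u=np.mgrid[:d.shape[0],:d.shape[1]]
    P=np.stack([(u-c['cx'])/c['fx']*d,(v-c['cy'])/c['fy']*d,d],-1)
    W=(P-t)@R
    W[d<=0]=np.nan
    return W
E
python3 - <<'E'
from h import *
for n in ['scene','side']:
    p,d,c=snap(n); cv2.imwrite(f'pics/{n}0.png',p); np.savez(f'{n}0.npz',p=p,d=d,W=cloud(d,c),**{k:np.array(v) for k,v in c.items()})
    print(n,c,(d>0).mean())
E
```

```text
scene {'fx': 451.46738772583717, 'fy': 451.46738772583717, 'cx': 277.45668775079434, 'cy': 207.5816257240468, 'rvec': array([ 2.38473591,  0.66477507, -0.25409378]), 'tvec': array([-0.39700386, -0.18819832,  1.50890422])} 0.995969387755102
side {'fx': 412.2990789265422, 'fy': 412.2990789265422, 'cx': 273.72004692187727, 'cy': 203.15221311372903, 'rvec': array([ 2.24805338, -0.28921888,  0.1166558 ]), 'tvec': array([-0.52939791,  0.10385295,  1.13788326])} 0.9961819727891157
```

View pics/scene0.png

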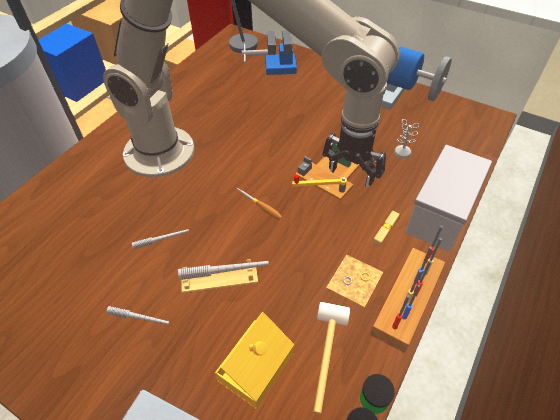

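View pics/side0.png

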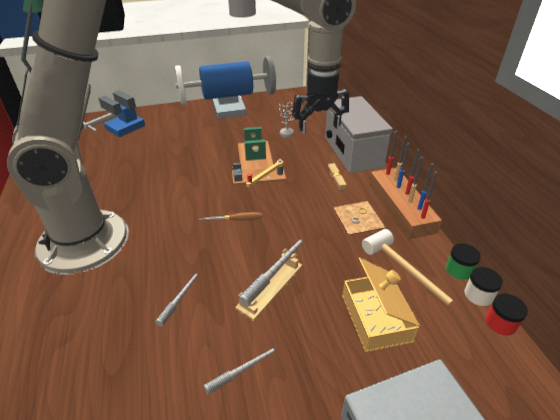

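Scene: the arm hides part of the rack at (325,180), which has its red knob at (296,181). In the side view the rack is at (260,160), its knob at (250,178) and its plates at (254,140). There are three mandrels in the scene view: in the rest at (222,270), and loose at (160,237) and (138,315). The one in the rest is the longest and is the only one in a rest. I'll crop it to confirm, and measure.

```bash
python3 - <<'E'
from h import *
s=np.load('scene0.npz'); W=s['W']; p=s['p']
cr=cv2.resize(p[215:340,90:290],(800,500),interpolation=cv2.INTER_CUBIC); cv2.imwrite('pics/crop1.png',cr)
print("bench z",np.nanmedian(W[300:330,40:90,2]), np.nanmedian(W[200:220,180:230,2]))
sd=np.load('side0.npz')
# lengths of three
for n,D,boxes in [('scene',s,[(175,255,275,295),(128,226,195,250),(100,302,175,328)]),('side',sd,[(235,235,305,318),(152,270,202,326),(200,345,280,394)])]:
    hsv=cv2.cvtColor(D['p'],cv2.COLOR_BGR2HSV)
    for b in boxes:
        m=np.zeros(hsv.shape[:2],bool); m[b[1]:b[3],b[0]:b[2]]=1
        m&=(hsv[...,1]<70)&(hsv[...,2]>60)
        P=D['W'][m]; P=P[~np.isnan(P).any(1)]
        c=np.median(P[:,:2],0); u=np.linalg.svd(P[:,:2]-c,full_matrices=0)[2][0]
        t=(P[:,:2]-c)@u
        print(n,b,m.sum(),'ends',c+u*t.min(),c+u*t.max(),'len',np.ptp(t),'z',np.percentile(P[:,2],[5,50,95]))
# rack in side view: green, red knob, brass
hsv=cv2.cvtColor(sd['p'],cv2.COLOR_BGR2HSV); Ws=sd['W']
for nm,m in [('green',(hsv[...,0]>40)&(hsv[...,0]<95)&(hsv[...,1]>80)),('red',((hsv[...,0]<6)|(hsv[...,0]>174))&(hsv[...,1]>170)&(hsv[...,2]>90))]:
    mm=np.zeros_like(m); mm[120:190,225:290]=1; m=m&mm; P=Ws[m]; v,u=np.nonzero(m)
    print(nm,m.sum(),u.min(),u.max(),v.min(),v.max(),np.round(np.nanpercentile(P,[3,50,97],axis=0),4).tolist())
cv2.imwrite('pics/crop2.png',cv2.resize(sd['p'][115:195,220:300],(600,600),interpolation=cv2.INTER_CUBIC))
E
```

```text
bench z -0.00020090849843994253 0.00018111714548933475
scene (175, 255, 275, 295) 664 ends [ 0.56316063 -0.20974322] [ 0.39110399 -0.35797816] len 0.22710589293558697 z [0.04989422 0.0575825  0.0647256 ]
scene (128, 226, 195, 250) 254 ends [ 0.29310114 -0.20969443] [ 0.20250792 -0.33840398] len 0.1573952888713529 z [0.0062063  0.0142557  0.02207962]
scene (100, 302, 175, 328) 341 ends [ 0.2790723  -0.51298165] [ 0.42898204 -0.45738685] len 0.15988656151819303 z [0.00631899 0.01426756 0.02197619]
side (235, 235, 305, 318) 758 ends [ 0.59989503 -0.17204463] [ 0.38922928 -0.35861417] len 0.281404073490079 z [0.04489514 0.05750079 0.06467642]
side (152, 270, 202, 326) 385 ends [ 0.29689751 -0.20105613] [ 0.20000067 -0.33755948] len 0.16739822102464025 z [0.00249899 0.01462642 0.02177136]
side (200, 345, 280, 394) 591 ends [ 0.43195986 -0.45434905] [ 0.27992342 -0.51226203] len 0.16269294085129682 z [0.00073876 0.01433802 0.02190088]
green 485 245 265 128 159 [[0.5164, 0.2435, 0.0191], [0.5503, 0.2524, 0.0527], [0.5796, 0.3443, 0.0805]]
red 27 247 251 174 181 [[0.4839, 0.0616, 0.0619], [0.4901, 0.0648, 0.0746], [0.4949, 0.0679, 0.0857]]
```

View pics/crop1.png

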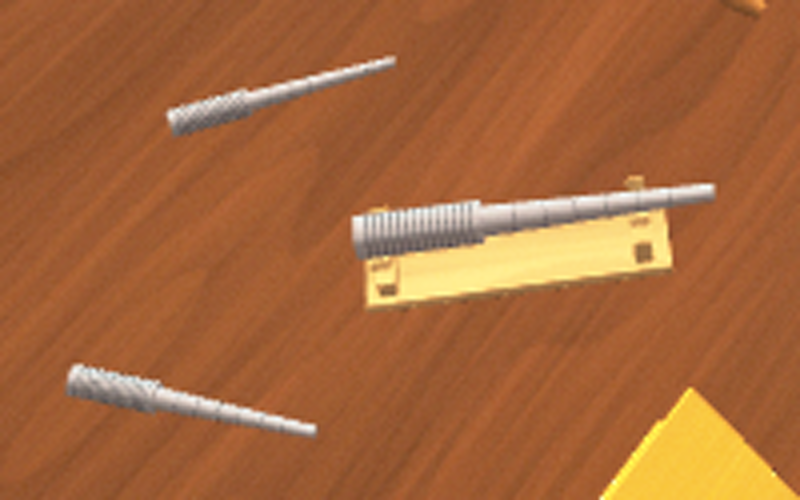

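View pics/crop2.png

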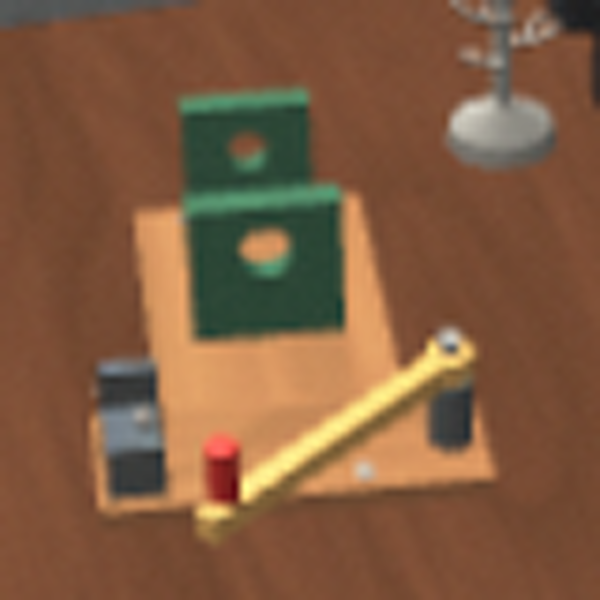

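The crop confirms it: the mandrel in the rest (230 mm long, axis 50 mm high) is the right one, and the two loose ones (about 160 mm) are decoys. In the rack crop, the entry plate is in front and the far plate behind, with the keeper about 0.5 rad open, its knob at the lower left and pivot at the right. Next I'll take wrist views over the rack and the mandrel.

```bash
cat >> h.py <<'E'
from scipy.spatial.transform import Rotation as Ro
def quat(yaw):  # tool down, tool x at yaw
    R=np.array([[np.cos(yaw),np.sin(yaw),0],[np.sin(yaw),-np.cos(yaw),0],[0,0,-1]])
    q=Ro.from_matrix(R).as_quat(); return [q[3],q[0],q[1],q[2]]
def best(p,yaw):
    q0=np.array(env.get_state()['qpos']); o=[]
    for y in (yaw,yaw+np.pi):
        j=kin.inverse_kinematics(p,quat(y))
        if j is not None: o.append((abs(np.array(j)-q0).max(),y,j))
    return min(o,key=lambda a:a[0]) if o else None
E
python3 - <<'E'
from h import *
st=env.get_state(); R=Ro.from_quat(np.roll(st['orientation'],-1)).as_matrix(); print(R.round(2).tolist())
c=calibration('wrist'); Rc,_=cv2.Rodrigues(np.array(c['rvec'])); print('cam pos',(-Rc.T@np.ravel(c['tvec'])).round(3),'axis',Rc[2].round(3),c['fx'])
for p in [(0.56,0.17,0.40),(0.47,-0.29,0.33),(0.428,-0.325,0.104)]:
    for y in np.arange(-3,3.1,0.75):
        j=kin.inverse_kinematics(p,quat(y)); print(p,round(y,2),None if j is None else np.round(j,2))
E
```

```text
[[0.0, 1.0, -0.0], [1.0, -0.0, -0.0], [-0.0, -0.0, -1.0]]
cam pos [0.676 0.07  0.374] axis [-0.002 -0.276 -0.961] 343.30737475672527
(0.56, 0.17, 0.4) -3.0 [-0.1   0.28 -0.38  1.63  0.11  1.25  1.21]
(0.56, 0.17, 0.4) -2.25 [ 0.02  0.3  -0.52  1.63  0.16  1.26  1.92]
(0.56, 0.17, 0.4) -1.5 [ 0.44  0.49 -1.18  1.6   0.46  1.36  2.42]
(0.56, 0.17, 0.4) -0.75 [-0.74  0.26  0.42  1.68 -0.11  1.23 -2.61]
(0.56, 0.17, 0.4) 0.0 [-0.62  0.25  0.27  1.67 -0.07  1.23 -1.9 ]
(0.56, 0.17, 0.4) 0.75 [-0.5   0.25  0.13  1.66 -0.03  1.23 -1.19]
(0.56, 0.17, 0.4) 1.5 [-0.39  0.25 -0.02  1.65  0.    1.23 -0.48]
(0.56, 0.17, 0.4) 2.25 [-0.26  0.26 -0.18  1.65  0.05  1.24  0.23]
(0.56, 0.17, 0.4) 3.0 [-0.14  0.27 -0.33  1.64  0.09  1.24  0.95]
(0.47, -0.29, 0.33) -3.0 [ 0.59  0.26 -0.18  1.81  0.05  1.07  2.1 ]
(0.47, -0.29, 0.33) -2.25 [ 0.71  0.27 -0.32  1.8   0.1   1.08  2.81]
(0.47, -0.29, 0.33) -1.5 [-0.16  0.3   0.74  1.86 -0.23  1.07 -2.4 ]
(0.47, -0.29, 0.33) -0.75 [-0.04  0.27  0.59  1.85 -0.17  1.07 -1.71]
(0.47, -0.29, 0.33) 0.0 [ 0.08  0.26  0.44  1.85 -0.12  1.06 -1.01]
(0.47, -0.29, 0.33)
[... 201 characters left out ...]
0.33) 3.0 [ 0.55  0.26 -0.13  1.81  0.04  1.07  1.83]
(0.428, -0.325, 0.104) -3.0 [ 0.72  0.54 -0.24  2.02  0.21  0.6   2.05]
(0.428, -0.325, 0.104) -2.25 [ 0.84  0.56 -0.39  2.01  0.35  0.63  2.69]
(0.428, -0.325, 0.104) -1.5 [ 0.07  0.62  0.61  2.06 -0.6   0.64 -1.99]
(0.428, -0.325, 0.104) -0.75 [ 0.19  0.58  0.45  2.05 -0.43  0.6  -1.39]
(0.428, -0.325, 0.104) 0.0 [ 0.25  0.56  0.36  2.05 -0.34  0.59 -0.72]
(0.428, -0.325, 0.104) 0.75 [ 0.35  0.55  0.24  2.04 -0.23  0.58 -0.08]
(0.428, -0.325, 0.104) 1.5 [ 0.45  0.54  0.11  2.04 -0.1   0.58  0.55]
(0.428, -0.325, 0.104) 2.25 [ 0.56  0.53 -0.03  2.03  0.03  0.58  1.19]
(0.428, -0.325, 0.104) 3.0 [ 0.68  0.54 -0.18  2.02  0.17  0.6   1.81]
```

```bash
python3 - <<'E'
from h import *
def save(n,k):
    p,d,c=snap(n); cv2.imwrite(f'pics/{k}.png',p); np.savez(f'{k}.npz',p=p,d=d,W=cloud(d,c),**{a:np.array(v) for a,v in c.items()})
env.reach([0.55,0.22,0.38],quat(1.5)); save('wrist','w_rack')
env.reach([0.47,-0.29,0.33],quat(0.75)); save('wrist','w_man'); save('scene','scene1')
print(env.get_state()['time'])
a=cv2.imread('pics/w_rack.png');b=cv2.imread('pics/w_man.png'); 
cv2.imwrite('pics/both.png',np.hstack([cv2.resize(a,(400,300)),cv2.resize(b,(400,300))]))
E
```

```text
3.1583
```

View pics/both.png

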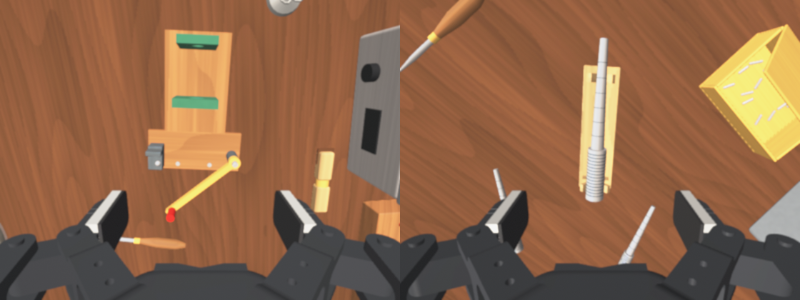

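Left (×1.4 for full pixels): plate tops at about (195,102) and (197,41), pivot (235,162), knob (171,215), catch (155,155). Right: the mandrel, with its handle at (595,175) and tip at (603,40). Now to fit these.

```bash
python3 - <<'E'
from h import *
def ray(D,u,v,z):
    R,_=cv2.Rodrigues(D['rvec']); C=-R.T@D['tvec'].ravel(); K=np.array([(u-D['cx'])/D['fx'],(v-D['cy'])/D['fy'],1.]); r=R.T@K
    return C+r*(z-C[2])/r[2]
def rect(D,name,m,z):
    n,l,s,c=cv2.connectedComponentsWithStats(m.astype(np.uint8))
    for i in range(1,n):
        if s[i,4]<60: continue
        v,u=np.nonzero(l==i)
        P=np.array([ray(D,a,b,z)[:2] for a,b in zip(u,v)],np.float32)
        (cc,wh,an)=cv2.minAreaRect(P*1000)
        bx=cv2.boxPoints((cc,wh,an)); e=bx[1]-bx[0]; f=bx[2]-bx[1]; L=e if np.hypot(*e)>np.hypot(*f) else f
        ang=np.arctan2(L[1],L[0])%np.pi
        print(name,'c_rect',np.round(cc,1),'mean',(P.mean(0)*1000).round(1),'wh',np.round(wh,1),'long dir',round(ang,4),s[i,4])
for k,box in [('w_rack',(190,20,350,170)),('scene1',(290,130,380,210)),('side0',(235,120,275,165))]:
    D=np.load(k+'.npz'); W=D['W']; hsv=cv2.cvtColor(D['p'],cv2.COLOR_BGR2HSV)
    b=np.zeros(W.shape[:2],bool); b[box[1]:box[3],box[0]:box[2]]=1
    g=(hsv[...,0]>40)&(hsv[...,0]<95)&(hsv[...,1]>80)&b
    rect(D,k,g&(abs(W[...,2]-.079)<.004),.079)
    # knob, pin
b={'w_rack':(220,270,260,330),'scene1':(285,170,305,190),'side0':(240,165,260,190)}
for k,box in b.items():
    D=np.load(k+'.npz'); W=D['W']; hsv=cv2.cvtColor(D['p'],cv2.COLOR_BGR2HSV)
    m=np.zeros(W.shape[:2],bool); m[box[1]:box[3],box[0]:box[2]]=1
    m&=((hsv[...,0]<8)|(hsv[...,0]>172))&(hsv[...,1]>150)&(hsv[...,2]>70)
    t=m&(abs(W[...,2]-.084)<.004)
    v,u=np.nonzero(t)
    print(k,'knobtop',t.sum(),m.sum(), np.mean([ray(D,a,c,.084) for a,c in zip(u,v)],0).round(4) if t.sum() else '')
# mandrel
for k,box in [('w_man',(250,45,310,290)),('scene1',(172,250,275,300)),('side0',(235,230,306,318))]:
    D=np.load(k+'.npz'); W=D['W']; hsv=cv2.cvtColor(D['p'],cv2.COLOR_BGR2HSV)
    m=np.zeros(W.shape[:2],bool); m[box[1]:box[3],box[0]:box[2]]=1
    m&=(hsv[...,1]<75)&(hsv[...,2]>60)&(W[...,2]>.03)&(W[...,2]<.07)
    n,l,s,c=cv2.connectedComponentsWithStats(m.astype(np.uint8)); m=l==(1+s[1:,4].argmax())
    v,u=np.nonzero(m); P=np.array([ray(D,a,b,.052)[:2] for a,b in zip(u,v)])
    rect(D,k,m,.05)
    c0=P.mean(0); d=np.linalg.svd(P-c0,full_matrices=0)[2][0]; d*=np.sign(d[0]); t=(P-c0)@d; w=(P-c0)@np.array([-d[1],d[0]])
    bins=np.arange(t.min(),t.max(),.01)
    print(k,'ends',(c0+d*t.min()).round(4),(c0+d*t.max()).round(4),'len',np.ptp(t).round(4),'yaw',np.arctan2(d[1],d[0]).round(4))
    print('  mid/width',[(round(1000*(w[s_].max()+w[s_].min())/2,1),round(1000*np.ptp(w[s_]),0)) for x in bins if (s_:=(t>=x)&(t<x+.01)).sum()>1])
E
```

```text
w_rack c_rect [556.3 342.2] mean [556.1 342.4] wh [11.2 56.7] long dir 3.0292 690
w_rack c_rect [546.2 255.5] mean [546.  255.5] wh [13.4 66.4] long dir 3.0255 801
scene1 c_rect [545.2 255.3] mean [544.  254.8] wh [13.3 68.9] long dir 3.018 66
side0 c_rect [545.9 251.9] mean [546.  253.3] wh [21.9 64.6] long dir 3.0165 64
w_rack knobtop 109 218 [0.4892 0.0697 0.084 ]
scene1 knobtop 16 38 [0.4891 0.067  0.084 ]
side0 knobtop 13 40 [0.4889 0.0677 0.084 ]
w_man c_rect [ 472.9 -282.2] mean [ 465.5 -289. ] wh [237.7  27.6] long dir 0.6973 4099
w_man ends [ 0.3824 -0.3576] [ 0.5647 -0.2071] len 0.2364 yaw 0.69
  mid/width [(np.float64(-0.3), np.float64(26.0)), (np.float64(-0.4), np.float64(27.0)), (np.float64(0.1), np.float64(27.0)), (np.float64(-0.3), np.float64(27.0)), (np.float64(0.2), np.float64(27.0)), (np.float64(0.1), np.float64(27.0)), (np.float64(-0.0), np.float64(27.0)), (np.float64(0.2), np.float64(27.0)), (np.float64(-0.2), np.float64(26.0)), (np.float64(0.3), np.float64(18.0)), (np.float64(0.1), np.float64(18.0)), (np.float64(0.0), np.float64(17.0)), (np.float64(0.1), np.float
[... 1820 characters left out ...]
(0.3), np.float64(28.0)), (np.float64(0.8), np.float64(29.0)), (np.float64(0.6), np.float64(30.0)), (np.float64(0.5), np.float64(30.0)), (np.float64(1.9), np.float64(23.0)), (np.float64(-0.2), np.float64(19.0)), (np.float64(0.4), np.float64(17.0)), (np.float64(0.1), np.float64(17.0)), (np.float64(-0.1), np.float64(17.0)), (np.float64(0.5), np.float64(16.0)), (np.float64(0.3), np.float64(16.0)), (np.float64(-0.0), np.float64(16.0)), (np.float64(-0.2), np.float64(16.0)), (np.float64(0.4), np.float64(14.0)), (np.float64(-0.8), np.float64(12.0)), (np.float64(-1.0), np.float64(12.0)), (np.float64(-1.2), np.float64(12.0)), (np.float64(-0.6), np.float64(10.0)), (np.float64(-0.7), np.float64(10.0))]
```

Rack yaw is 1.456 (the plate normal and the centre-to-centre line agree) with its origin at (0.5453, 0.248). The knob is 140.4 mm from the computed hinge, as specified, so the keeper is at about 0.72 rad. Opening it now.

```bash
cat >> h.py <<'E'
TH=1.456; O=np.array([.5453,.248]); ex=np.array([np.cos(TH),np.sin(TH)]); ey=np.array([-ex[1],ex[0]])
def rk(x,y,z): return [*(O+x*ex+y*ey),z]
def knob(a,z): return rk(-.092-.14*np.sin(a),-.07+.14*np.cos(a),z)
def kq(a): return quat(TH-np.pi/2+a)
def info(*m):
    s=env.get_state(); print(*m,'t',round(s['time'],1),'F',np.round(s['force'],1),'T',np.round(s['torque'],2),'open',round(s['opening'],4),'gf',np.round(s['gripper_force'],1),'tcp',np.round(s['tcp_pos'],4))
def swing(a0,a1,n,z,v=.12):
    for a in np.linspace(a0,a1,n+1)[1:]:
        env.movel(knob(a,z),velocity=v,rot=kq(a))
E
python3 - <<'E'
from h import *
env.grip(.06)
env.reach(knob(.72,.22),kq(.72))
print('stop',env.movel(knob(.72,.135),rot=kq(.72),stop_force=8)); info('down')
env.grip(0,20); info('grip')
swing(.72,1.68,7,.135); info('swung')
env.grip(.06); env.movel(knob(1.68,.24),velocity=.25); info('up')
p,d,c=snap('wrist'); cv2.imwrite('pics/k1.png',p); W=cloud(d,c)
hsv=cv2.cvtColor(p,cv2.COLOR_BGR2HSV); m=((hsv[...,0]<8)|(hsv[...,0]>172))&(hsv[...,1]>150)&(hsv[...,2]>70)&(abs(W[...,2]-.084)<.004)
P=W[m]; print(len(P),np.median(P,0), 'expected',knob(1.68,.084))
E
```

```text
stop False
down t 5.7 F [0.5 0.5 0. ] T [-0.    0.02 -0.02] open 0.0599 gf 0.0 tcp [0.4898 0.0685 0.1356]
grip t 6.1 F [-1.1  0.3  5.4] T [-0.08  0.15 -0.01] open 0.0125 gf 21.6 tcp [0.4895 0.0691 0.1355]
swung t 8.3 F [-0.3  0.6 11.2] T [ 0.08 -0.01 -0.  ] open 0.0123 gf 22.2 tcp [0.603  0.0099 0.1354]
up t 9.4 F [-0.4 -0.7  0.2] T [-0.04 -0.02  0.02] open 0.0599 gf 0.0 tcp [0.6035 0.0085 0.2407]
323 [0.60344153 0.00929702 0.08469093] expected [np.float64(0.6035182210498892), np.float64(0.008589615993144197), 0.084]
```

The keeper is open at about 1.68 rad: the seen knob matches the expected position within 1 mm, which also validates the rack frame. Now I'll grasp the mandrel and carry it to the pre-entry pose.

```bash
cat >> h.py <<'E'
G=np.array([.4242,-.3232]); MY=.690
E
python3 - <<'E'
from h import *
env.grip(.075)
env.reach([*G,.2],quat(MY)); env.movel([*G,.102],stop_force=8); info('down')
env.grip(0,80); info('grip')
env.movel([*G,.25],velocity=.2); info('lift')
env.reach(rk(-.235,0,.25),quat(TH)); info('carry')
env.movel(rk(-.235,0,.107),velocity=.2); info('pre')
p,d,c=snap('scene'); cv2.imwrite('pics/pre_s.png',p); np.savez('pre_s.npz',p=p,d=d,W=cloud(d,c),**{a:np.array(v) for a,v in c.items()})
p2,d,c=snap('side'); np.savez('pre_d.npz',p=p2,d=d,W=cloud(d,c),**{a:np.array(v) for a,v in c.items()})
p3,d,c=snap('wrist'); np.savez('pre_w.npz',p=p3,d=d,W=cloud(d,c),**{a:np.array(v) for a,v in c.items()})
a=cv2.resize(p[120:240,240:400],(400,300)); b=cv2.resize(p2[110:230,200:360],(400,300)); 
cv2.imwrite('pics/pre.png',np.vstack([np.hstack([a,b]),np.hstack([cv2.resize(p3,(400,300)),np.zeros((300,400,3),np.uint8)])]))
E
```

```text
down t 11.9 F [0.3 0.  0.1] T [-0.05  0.07  0.01] open 0.0747 gf 0.0 tcp [ 0.4248 -0.3233  0.1025]
grip t 12.4 F [-1.9  1.5  6.9] T [ 0.45  0.39 -0.03] open 0.0256 gf 78.0 tcp [ 0.4242 -0.323   0.1028]
lift t 13.3 F [-0.1  0.8 -3.4] T [-0.12  0.15  0.05] open 0.0264 gf 78.7 tcp [ 0.4235 -0.3226  0.2488]
carry t 14.7 F [-0.5 -1.  -2.7] T [-0.17  0.01 -0.04] open 0.0263 gf 78.7 tcp [0.5183 0.0125 0.2498]
pre t 15.5 F [-0.7 -0.1 -3.5] T [-0.09 -0.03 -0.02] open 0.0257 gf 78.7 tcp [0.5191 0.0141 0.1078]
```

View pics/pre.png

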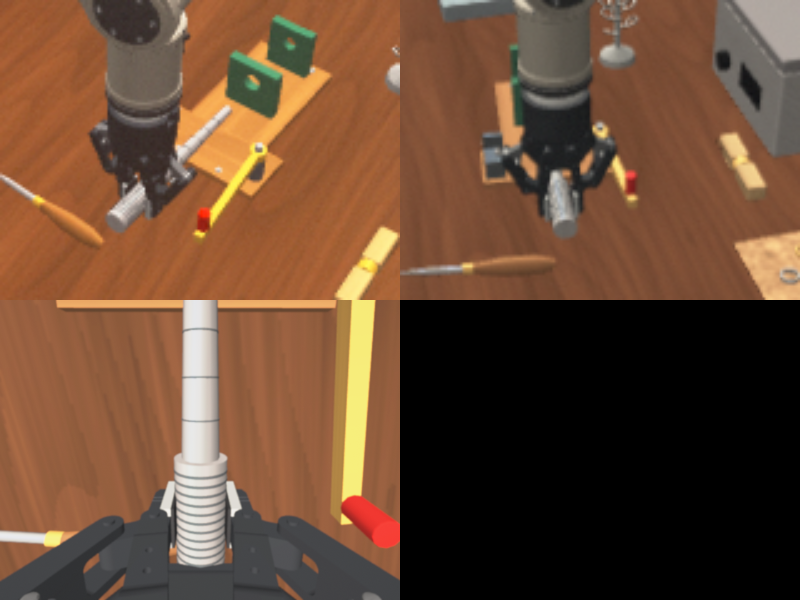

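The scene view (top left) shows the mandrel aligned toward the entry hole, with the tip at (228,112) in the crop. The wrist view shows the handle held centrally and the shoulder at (200,460). Next I'll check axis pitch, yaw and tip.

```bash
python3 - <<'E'
from h import *
for k in ['pre_w','pre_s']:
    D=np.load(k+'.npz'); W=D['W']; hsv=cv2.cvtColor(D['p'],cv2.COLOR_BGR2HSV)
    x=(W[...,:2]-O)@ex; y=(W[...,:2]-O)@ey; z=W[...,2]
    m=(hsv[...,1]<60)&(abs(y)<.02)&(z>.035)&(z<.08)&(x<-.02)&(x>-.30)
    for a in np.arange(-.30,-.02,.02):
        s=m&(x>=a)&(x<a+.02)
        if s.sum()>5: print(k,round(a+.01,3),s.sum(),'y mid %.1f width %.1f ztop %.1f'%(500*(np.percentile(y[s],2)+np.percentile(y[s],98)),1000*np.ptp(y[s]),1000*np.percentile(z[s],97)))
    print('x range',np.percentile(x[m],[.5,99.5]))
E
```

```text
pre_w -0.27 232 y mid -2.1 width 27.2 ztop 70.6
pre_w -0.25 3242 y mid -2.1 width 30.5 ztop 74.2
pre_w -0.23 5522 y mid -0.8 width 40.0 ztop 77.4
pre_w -0.21 4163 y mid -2.0 width 28.1 ztop 70.4
pre_w -0.19 2938 y mid -2.0 width 18.9 ztop 65.8
pre_w -0.17 3150 y mid -1.9 width 17.8 ztop 65.0
pre_w -0.15 3311 y mid -1.9 width 16.2 ztop 64.1
pre_w -0.13 1365 y mid -1.9 width 15.7 ztop 63.6
x range [-0.26104417 -0.1328147 ]
pre_s -0.29 42 y mid -2.2 width 24.8 ztop 71.4
pre_s -0.27 60 y mid -3.7 width 24.2 ztop 72.3
pre_s -0.25 72 y mid -1.3 width 36.9 ztop 72.5
pre_s -0.23 27 y mid 0.4 width 34.0 ztop 74.5
pre_s -0.19 6 y mid -8.9 width 3.7 ztop 67.1
pre_s -0.17 7 y mid -6.4 width 6.9 ztop 63.7
pre_s -0.15 29 y mid -2.7 width 15.6 ztop 64.1
pre_s -0.13 24 y mid -2.7 width 13.1 ztop 64.2
pre_s -0.11 18 y mid -2.4 width 10.6 ztop 62.2
pre_s -0.09 19 y mid -2.1 width 10.0 ztop 61.8
pre_s -0.07 17 y mid -2.4 width 10.4 ztop 62.0
x range [-0.28541087 -0.05908198]
```

Level and parallel, but the mandrel reads about 2 mm to −y of the hole axis in both views. I'll shift +2.2 mm and insert, watching force.

```bash
python3 - <<'E'
from h import *
D=np.load('w_rack.npz'); hsv=cv2.cvtColor(D['p'],cv2.COLOR_BGR2HSV); W=D['W']
g=(hsv[...,0]>40)&(hsv[...,0]<95)&(hsv[...,1]>80)&(abs(W[...,2]-.079)<.006); print('plate top z',np.median(W[g][:,2]))
y=.0022; z=.107
env.movel(rk(-.235,y,z)); info('shift')
for x in (-.15,-.10):
    print(x,env.movel(rk(x,y,z),velocity=.08,stop_force=10)); info()
p,d,c=snap('wrist'); W=cloud(d,c); hsv=cv2.cvtColor(p,cv2.COLOR_BGR2HSV)
X=(W[...,:2]-O)@ex; Y=(W[...,:2]-O)@ey; Z=W[...,2]
m=(hsv[...,1]<60)&(abs(Y)<.02)&(Z>.035)&(Z<.08)
for a in np.arange(-.07,.09,.02):
    s=m&(X>=a)&(X<a+.02)
    if s.sum()>5: print(round(a+.01,3),s.sum(),'y mid %.1f width %.1f ztop %.1f'%(500*(np.percentile(Y[s],2)+np.percentile(Y[s],98)),1000*np.ptp(Y[s]),1000*np.percentile(Z[s],97)))
g=(hsv[...,0]>40)&(hsv[...,0]<95)&(hsv[...,1]>80)&(abs(Z-.079)<.004)
for lo,hi in ((-.02,.03),(.07,.12)):
    s=g&(X>lo)&(X<hi)
    if s.sum()>50: print('plate',s.sum(),'Y',np.percentile(Y[s],[1,99]),'X',np.percentile(X[s],[1,99]),'z',np.median(Z[s]))
cv2.imwrite('pics/ins.png',p)
E
```

```text
plate top z 0.07982201819918361
shift t 15.9 F [ 0.   0.1 -3.1] T [-0.12  0.03 -0.04] open 0.026 gf 78.7 tcp [0.5161 0.0149 0.1074]
-0.15 False
t 17.1 F [ 0.8  0.1 -3.5] T [-0.15  0.03  0.  ] open 0.0258 gf 78.7 tcp [0.5259 0.0984 0.107 ]
-0.1 False
t 17.9 F [-0.1  0.2 -3.4] T [-0.16  0.02 -0.06] open 0.0262 gf 78.7 tcp [0.5315 0.1485 0.1069]
-0.06 3369 y mid 1.5 width 27.3 ztop 67.0
-0.04 3016 y mid 1.6 width 17.8 ztop 63.7
-0.02 3222 y mid 1.7 width 16.3 ztop 62.8
0.0 2180 y mid 1.7 width 18.9 ztop 66.4
```

The mandrel now reads +1.6 mm in y, because the arm's settling offset changed. I'll correct to about 0 and continue.

```bash
python3 - <<'E'
from h import *
y=.0007; z=.107
env.movel(rk(-.10,y,z)); info('shift')
print(env.movel(rk(-.06,y,z),velocity=.06,stop_force=8)); info()
p,d,c=snap('scene'); W=cloud(d,c)
cv2.imwrite('pics/ins2.png',cv2.resize(p[110:230,260:420],(800,600),interpolation=cv2.INTER_CUBIC))
E
```

```text
shift t 18.2 F [-0.5  0.8 -3.7] T [-0.11  0.03  0.03] open 0.0257 gf 78.7 tcp [0.5333 0.1482 0.107 ]
False
t 19.0 F [ 0.7  0.8 -2. ] T [-0.14  0.02  0.01] open 0.026 gf 78.7 tcp [0.5376 0.1881 0.1069]
```

View pics/ins2.png

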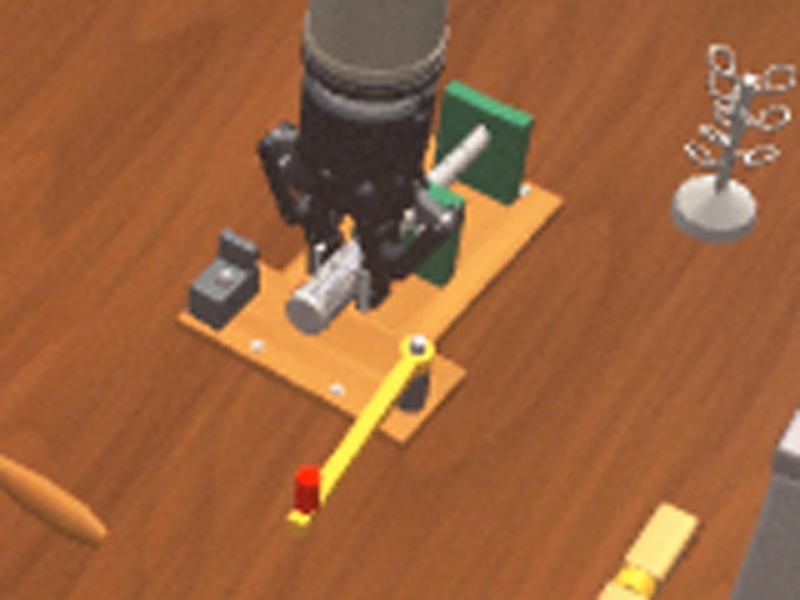

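The tip (485,130) sits in the far plate's hole with under 1 N of side force. Pushing home.

```bash
python3 - <<'E'
from h import *
y=.0007; z=.107
print(env.movel(rk(-.022,y,z),velocity=.05,stop_force=12)); info('home')
env.grip(.05); info('release')
s=env.get_state()['tcp_pos']; env.movel([s[0],s[1],.22],velocity=.2); info('up')
p,d,c=snap('wrist'); W=cloud(d,c); hsv=cv2.cvtColor(p,cv2.COLOR_BGR2HSV); np.savez('home.npz',p=p,W=W)
X=(W[...,:2]-O)@ex; Y=(W[...,:2]-O)@ey; Z=W[...,2]
m=(hsv[...,1]<60)&(abs(Y)<.02)&(Z>.05)&(Z<.075)&(X>-.12)&(X<.01)
print('handle x',np.percentile(X[m],[.5,99.5]),'y',np.percentile(Y[m],[2,98]))
for a in np.arange(-.08,.18,.02):
    s=(hsv[...,1]<60)&(abs(Y)<.02)&(Z>.04)&(Z<.075)&(X>=a)&(X<a+.02)
    if s.sum()>5: print(round(a+.01,3),s.sum(),'y mid %.1f width %.1f ztop %.1f'%(500*(np.percentile(Y[s],2)+np.percentile(Y[s],98)),1000*np.ptp(Y[s]),1000*np.percentile(Z[s],97)))
p2,_,_=snap('scene')
cv2.imwrite('pics/home.png',np.hstack([cv2.resize(p,(400,300)),cv2.resize(p2[110:230,260:420],(400,300))]))
E
```

```text
True
home t 19.7 F [-0.2  1.1 -1.9] T [ 0.03 -0.08 -0.06] open 0.0255 gf 79.3 tcp [0.5406 0.2172 0.1063]
release t 20.0 F [ 0.5 -0.5 -1. ] T [-0.03  0.    0.03] open 0.05 gf 0.0 tcp [0.54   0.2162 0.1059]
up t 20.8 F [-0.7 -0.3 -0.7] T [ 0.07 -0.02 -0.03] open 0.0499 gf 0.0 tcp [0.5394 0.216  0.2191]
handle x [-0.07969049 -0.00303685] y [-0.01146963  0.01354398]
-0.07 902 y mid 1.1 width 26.5 ztop 68.4
-0.05 987 y mid 1.1 width 26.1 ztop 68.6
-0.03 1039 y mid 1.1 width 26.6 ztop 68.4
-0.01 964 y mid 0.8 width 26.9 ztop 68.5
0.01 326 y mid 0.8 width 19.5 ztop 71.7
0.03 828 y mid 0.8 width 16.6 ztop 63.4
0.05 801 y mid 0.9 width 15.6 ztop 62.7
0.07 828 y mid 0.9 width 14.6 ztop 62.2
0.09 519 y mid 1.0 width 16.2 ztop 65.8
```

View pics/home.png

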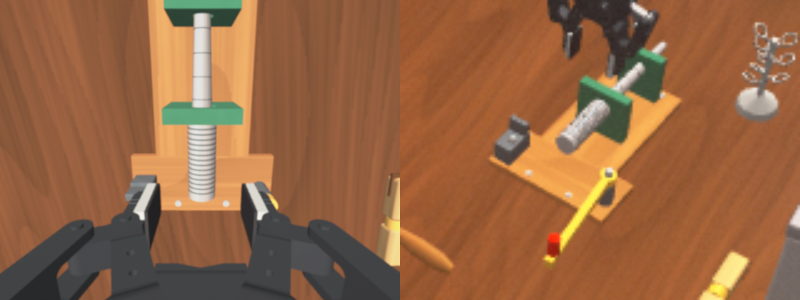

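The mandrel is home: the handle spans x = −80 to about 0 and both plates are threaded. Now shutting the keeper.

```bash
python3 - <<'E'
from h import *
env.grip(.06)
env.reach(knob(1.68,.24),kq(1.68)); env.movel(knob(1.68,.137),rot=kq(1.68),stop_force=8); info('down')
env.grip(0,30); info('grip')
swing(1.68,.25,10,.137)
info('near')
for a in (.12,.03,-.01,-.03):
    r=env.movel(knob(a,.137),velocity=.06,rot=kq(a),stop_force=25); info(a,r)
    if r: break
env.grip(.05); s=env.get_state()['tcp_pos']; env.movel([s[0],s[1],.25],velocity=.2)
env.reach(rk(-.25,0,.33),quat(TH)); info('up')
p,d,c=snap('wrist'); W=cloud(d,c); hsv=cv2.cvtColor(p,cv2.COLOR_BGR2HSV)
m=((hsv[...,0]<8)|(hsv[...,0]>172))&(hsv[...,1]>150)&(hsv[...,2]>70)&(abs(W[...,2]-.084)<.004)
P=np.median(W[m],0)[:2]; v=P-np.array(rk(-.092,-.07,0)[:2]); print(m.sum(),P,'angle',np.arctan2(-v@ex,v@ey),'len',np.hypot(*v))
p2,_,_=snap('scene')
cv2.imwrite('pics/shut.png',np.hstack([cv2.resize(p,(400,300)),cv2.resize(p2[110:230,260:420],(400,300))]))
E
```

```text
down t 22.8 F [-0.3 -0.  -0.3] T [-0.04  0.03  0.03] open 0.0599 gf 0.0 tcp [0.6041 0.0091 0.1377]
grip t 23.3 F [-0.2  0.3  4.8] T [0.   0.14 0.  ] open 0.0123 gf 29.3 tcp [0.6039 0.0086 0.1376]
near t 26.5 F [-6.3 -1.1 14.3] T [-0.27  1.28 -0.04] open 0.0122 gf 30.8 tcp [0.4645 0.1303 0.1373]
0.12 False t 26.9 F [-7.2  1.5 14.8] T [ 0.17  1.41 -0.14] open 0.0115 gf 30.9 tcp [0.4633 0.1486 0.1374]
0.03 False t 27.3 F [-6.8  4.6 11.9] T [ 0.91  1.25 -0.16] open 0.0121 gf 30.7 tcp [0.464  0.1623 0.1374]
-0.01 False t 27.5 F [-6.4 -3.2 15.5] T [-0.82  1.43 -0.01] open 0.0119 gf 31.2 tcp [0.4643 0.1649 0.1373]
-0.03 False t 27.8 F [ -7.8 -11.6  18.1] T [-2.32  1.57  0.09] open 0.012 gf 31.6 tcp [0.4644 0.1653 0.1372]
up t 30.6 F [ 0.2 -1.1  0.3] T [-0.    0.03  0.02] open 0.0496 gf 0.0 tcp [0.5164 0.     0.3293]
154 [0.46502481 0.16147169] angle 0.0225502689768994 len 0.13987106563937182
```

View pics/shut.png

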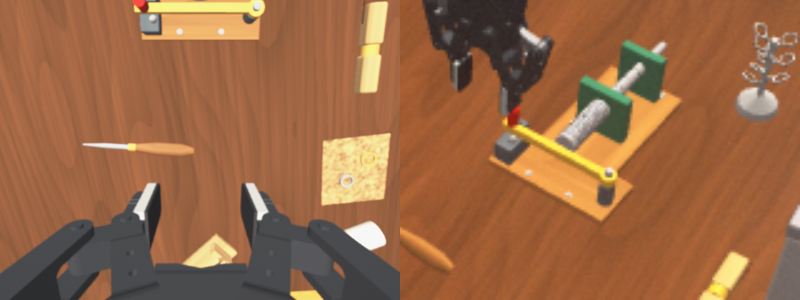

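The force signature shows it went over the ball and then met a hard stop. The bar reads about 0.02 rad, in its catch behind the handle, and the robot is clear. Handing in.

```bash
python3 -c "
from h import *
print(job.job_done())"
```

```text
the job is handed in; nothing more can be done
None
```

The mandrel is home in the rack and released, and the keeper bar is shut in its catch (about 0.02 rad by camera); I handed the job in at about 31 s of the 72 s allowed, and the hand-in call returned no verdict.

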